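# Run the pantry ventilator from its key switch

## Task

Air the pantry: on the ventilator's control box, first set the damper lever standing straight up (half open). Then take the key out of its wooden block, put it into the key cylinder and work it past the sticky pins until its shoulder is fully home, and turn it clockwise a quarter turn, to its stop. The switch springs back, so finish still gripping the key and holding it turned; leave the lever upright and do not disturb the jars and the squash.

Things in the scene. Friction and masses are not known exactly. Their poses are not given: they have to be found in the camera images.
- control_box: Grey steel box fixed to the table, 140 (x) x 260 (y) x 70 mm high; origin at the centre of its underside, +z up, -x is its front. On its top: the damper lever at its +y end and the key cylinder at its -y end, 150 mm apart.
- damper (a joint): Damper lever's angle (rad). The lever swings in the box's x-z plane. 0 = leaning 0.70 rad (40 deg) towards the box's -x, 0.70 = straight up, 1.40 = leaning 40 deg towards +x. It moves against friction (about 0.12 N m, 2 N at the grip) and stays where it is left; it starts leaning to -x.
- damper_pivot (a point): Point on the lever's hinge line, fixed to the box: 75 mm along box +y from the box's centre, 80 mm above its underside (10 mm above its top). Axes as the box's. Two low cheeks, 14 mm high, stand 20 mm either side of the lever at its foot.
- damper_grip (a point): Centre of the lever's black grip, 60 mm from the hinge line. The grip is 16 mm thick along the box's y, 22 mm wide in the swing direction, 30 mm long along the lever (45 to 75 mm from the hinge); below it is an 8 mm thick steel arm. Turns with the lever.
- lock (a joint): Turn of the key cylinder (rad): 0 at rest, grows clockwise seen from above, stop at 1.571 (a quarter turn). A spring pulls it back to 0: about 0.06 N m at rest, 0.17 N m at the stop.
- keyway (a point): Centre of the slot's mouth in the brass face of the key cylinder, in a 62 mm aluminium collar; 75 mm along box -y from the box's centre, 75 mm above its underside (5 mm above its top). Turns with the cylinder: x along the slot's long side (box x at rest), z up out of it. Slot 16.4 (x) x 7.2 (y) mm, 2 mm chamfer, 38 mm deep; sticky pins inside, see keyway_pins.
- keyway_pins (a point): Point in the slot 18 mm below its mouth, axes as keyway's. 5 mm above it and 5 mm below it a pair of sprung pins (4 mm off the slot's middle in x) juts 3 mm into the slot from both long sides. The key's wedge tip must push each back against about 10 N of friction, so the key catches at both pairs: keep pressing (10 to 25 N down) with small sideways and twisting wiggles (1 mm, 3 deg).
- key: Key, about 50 g, upright in its block at the start. Origin: centre of its shoulder's underside; z up, x across its width. Steel blade below: 14 (x) x 5 (y) mm, 31 mm long with its wedge tip. Shoulder 22 x 14 mm, 0 to 4 mm above the origin. Black flat bow (grip) 30 (x) x 10 (y) mm, 4 to 36 mm above it. Same after a half turn about z. Fully home, its origin is at point keyway.
- key_block: Dark wooden block fixed to the table, 70 x 60 x 50 mm high, with a slot 16.5 x 7.5 mm in its top, 40 mm deep, in which the key stands with its shoulder on the block's top. Origin at the centre of its underside, slot along its x.
- jar_a: Amber glass jar of preserves, 72 mm in diameter, 120 mm high, 0.5 kg, standing; origin at the centre of its underside. A bystander.
- jar_b: Green glass jar of preserves, same size, origin at the centre of its underside. A bystander.
- squash: Tan squash, 100 mm in diameter, 75 mm high with its stem; origin at the centre of its underside. A bystander.

How it is judged:
On the way, in this order (a step that is already met when the one before it is completed fails the run):
1. the damper lever stands straight up (within 7 degrees) while the key is still in its block (value of joint damper between 0.58 and 0.82 rad and distance of key from where it was at the start of the episode below 0.01 m), for 0.2 s.
2. the key is fully home in the cylinder, which is not yet turned (z of key in the frame of keyway between -0.005 and 0.003 m and horizontal distance between key and keyway below 0.004 m and angle between the z axis of key and the z axis of keyway, either way round below 0.12 rad and angle between the x axis of key and the x axis of keyway, either way round below 0.35 rad and value of joint lock below 0.5 rad), for 0.05 s.
At the end, for the whole second after the job is handed in: Lever straight up within 0.12 rad; key fully home (origin within 3 mm of the keyway in height, 4 mm sideways, upright within 0.12 rad); cylinder turned at least 1.40 rad clockwise; fingers still gripping the key with over 2 N (value of joint damper between 0.58 and 0.82 rad and z of key in the frame of keyway between -0.005 and 0.003 m and horizontal distance between key and keyway below 0.004 m and angle between the z axis of key and the z axis of keyway, either way round below 0.12 rad and angle between the x axis of key and the x axis of keyway, either way round below 0.35 rad and value of joint lock above 1.4 rad and contact force between the fingers and key above 2 N); the arm keeps its last pose, push and grip.
It fails at once if a jar or the squash is pushed more than 25 mm or tipped (distance of any of jar_a, jar_b, squash from where it was at the start of the episode above 0.025 m or angle between any of jar_a, jar_b, squash's own z axis and vertical above 0.35 rad).
It also fails if it takes over 72 s, if anything falls off the work surface, if the arm or the gripper's body presses on something with over 40 N, if the wrist force passes 120 N, or if a joint passes its speed limit or range.

## Robot

A 6-joint arm with a two-finger parallel gripper is mounted at the origin on the work surface. World frame = base frame: x ahead of the robot, y to its left, z up, the work surface at z = 0. Lengths are in m, angles in rad, forces in N, time in s.
With the tool pointing down it reaches from about 0.4 to 0.925 m from the base axis. Payload 3.4 kg.
Tool frame: the origin (TCP) lies at the very end of the fingers, on their centre line; the grasp point (between the pads) lies 19 mm behind it (r.grasp_offset is the z of the grasp point in the tool frame, in m); z points along the fingers, y is the line along which they close (so a half turn about z gives the same grasp; the last joint's range is limited). The gripper opens to 85 mm and grips with 20 to 120 N. Pads are 22 mm wide; open, the fingers measure 114 mm over their backs; the gripper's body (76 mm by 85 mm) begins 54 mm behind the grasp point. The pads swing forward as they close: fully open they stand 13 mm farther back than shut.
Start: joints at [-1.401, 0.307, 1.506, -0, 1.328, -0.073], TCP at [0.139, -0.558, 0.196] pointing down, gripper open.
Joint ranges: [-3.12, 3.12], [-1.05, 2.28], [0.14, 2.33], [-1.42, 4.57], [0.1, 2.73], [-2.68, 2.68]. Speed limits (rad/s): [2.57, 2.57, 3.14, 3.14, 3.14, 3.14].

## Interface

Orientations are given as [roll, pitch, yaw] about the fixed x, y, z axes, in that order (R = Rz(yaw) Ry(pitch) Rx(roll)).
In Python, from cell import monitor, grab_frame, finish_job, r gives the robot as it stands. The module is installed in compiled form; this text tells all that it offers.
- The arm moves only by the shell command python3 -m pendant 'ROWS'. ROWS is JSON, a list of rows, each a list of 5 numbers: the shift along the tool's x, y, z as a fraction of full scale, then the turn about the tool's z as a fraction of full scale, then the opening, from -1 (shut) to 1 (fully open). A call has 1 to 12 rows; each row shifts and turns the commanded pose from where the row before left it, along the tool's axes as they then stand; what a row does not reach is not made up. Full scale, the value 1, is 0.03 m for a shift and 0.08 rad for a turn. A row lasts 1/10 s, in which the tool goes at most 50 mm and 8.59 degrees, less where a joint would pass 70% of its speed; a pose out of reach is approached as far as the arm can. A call with a number of a shift or a turn outside -1 to 1 is refused whole. A call with a gripper value outside its range is refused whole. The fingers move at their own pace and stop on an object; the grip force is fixed at half the most. Time passes only in rows, so rows that do not move let the fingers close. It gives the time, the measured TCP pose, the force, the opening and the grip force at its end, in the units of the state.
- monitor.state(): the state, without advancing time (a new reading comes with each control period).
- grab_frame(name): name is "scene" or "top" or "wrist"; returns a dict with "img" (480x640x3 uint8, red, green, blue), "fx", "fy", "cx", "cy" (pixels), "k1" (the pictures are not rectified: a ray, as slopes to the right and down, at radius r is drawn at 1 + k1 r^2 times it, then the intrinsics apply), "rvec" (rotation vector, rad) and "tvec" (3), from world to camera coordinates, as OpenCV has them; the wrist camera has in their place "hand_eye" (4x4, takes a point from camera to tool coordinates, whose origin is the TCP and whose axes are the flange's). Camera axes: x right, y down, z forward; pixel columns grow to the right and rows downward; lengths in m; the calibration is good to about 2 mm. A picture is of the moment at which its call begins: read the wrist's pose just before it. There is no depth.
- finish_job(): hands the job in; it is judged then, once.
The state is a dict: "t": time; "joint_pos": joint angles; "qd": joint speeds; "joint_efforts": joint torques, N m; "tool_pos": TCP position; "orientation": TCP orientation; "wrist_force": force on the tool from outside, world axes, zero at the start; "torque": the same for the moment, N m; "gripper_width": finger opening in m; "finger_force": force on a finger pad.
Only numpy, scipy, OpenCV 4.12 (cv2) and the standard library are available. Lean on these libraries where they do the work, as an engineer would, in place of code of your own. Each camera call takes 0.05 s, during which the arm holds its last target. There are 200 camera calls.

## Working session

There is one attempt and no reset: what is moved stays moved. The work goes in short steps, Python scripts to look and compute and a shell command to move; the robot and the scene stay as the last step left them, time stands still between calls to the robot, and variables do not carry over. Pictures are saved under pics/ and viewed, at most 10 in all, crops included, and the job is handed in when it is done.

```bash
mkdir -p pics; python3 - <<'E'
from cell import monitor, grab_frame
import cv2
s=monitor.state();print({k:s[k] for k in('t','tool_pos','orientation','wrist_force','gripper_width')})
for n in('scene','top'):
    f=grab_frame(n);cv2.imwrite(f'pics/{n}0.png',f['img'][:,:,::-1]);print(n,{k:f[k] for k in f if k!='img'})
f=grab_frame('wrist');cv2.imwrite('pics/wrist0.png',f['img'][:,:,::-1]);print({k:f[k] for k in f if k!='img'})
E
```

```text
{'t': 0.0, 'tool_pos': array([ 0.13864115, -0.55724395,  0.19547637]), 'orientation': array([-3.13955888e+00, -1.26850796e-04,  2.43822496e-01]), 'wrist_force': array([ 0.4174798 , -0.54770772,  0.32956741]), 'gripper_width': 0.0852809394704754}
scene {'fx': 448.02148735931513, 'fy': 448.02148735931513, 'cx': 314.7037363810608, 'cy': 244.50922558480045, 'k1': -0.004214318522189407, 'rvec': array([ 1.95415021,  1.0721351 , -0.59903547]), 'tvec': array([-0.30415543, -0.21852892,  1.69902163])}
top {'fx': 532.5228218961496, 'fy': 532.5228218961496, 'cx': 309.90995566799614, 'cy': 236.78968897905975, 'k1': -0.13497485015410116, 'rvec': array([ 2.17419529, -2.21001305,  0.06650071]), 'tvec': array([0.01896974, 0.60178926, 1.40873477])}
{'fx': 335.5183492503405, 'fy': 335.5183492503405, 'cx': 326.96418827045545, 'cy': 239.62214648767824, 'k1': -0.03699383742766914, 'hand_eye': array([[ 3.28836919e-04, -9.59505113e-01, -2.81691019e-01,
         7.23613496e-02],
       [ 9.99999834e-01,  1.82374538e-04,  5.46157147e-04,
        -2.03171922e-04],
       [-4.72667305e-04, -2.81691152e-01,  9.59505014e-01,
        -1.78418601e-01],
       [ 0.00000000e+00,  0.00000000e+00,  0.00000000e+00,
         1.00000000e+00]])}
```

View pics/scene0.png

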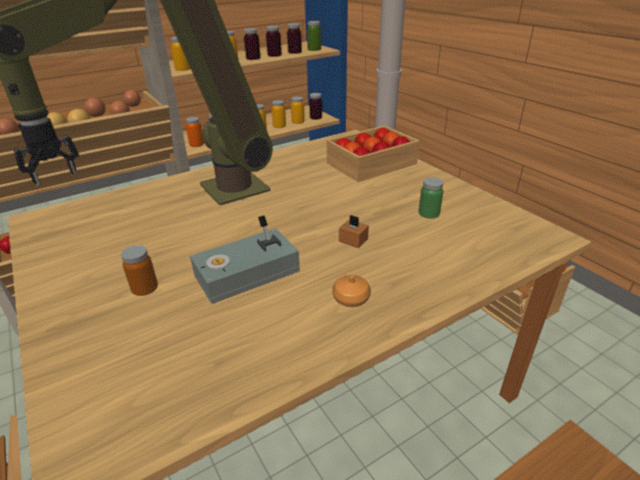

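View pics/top0.png

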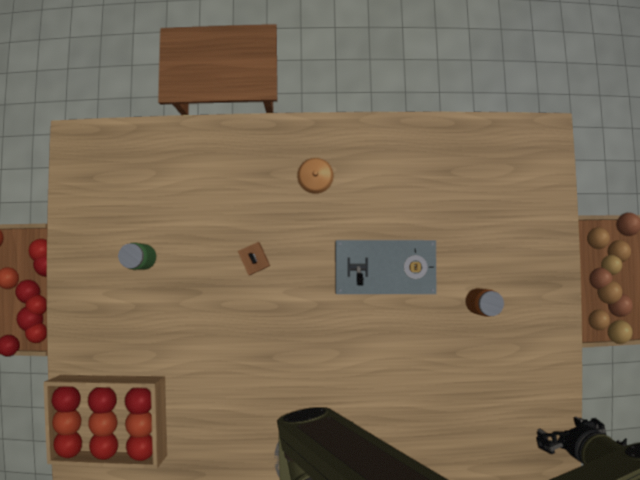

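Scene picture: box around (245,265), lever grip (263,221), collar (218,262), key bow (354,221) on block (353,234), amber jar (140,271), green jar (430,198) and squash (351,290). Top picture: box spans (335–436, 240–294), grip (360,280), collar (416,266), key (253,258).

```bash
cat > h.py <<'E'
import numpy as np, cv2
from cell import monitor, grab_frame
from scipy.spatial.transform import Rotation as Ro
def cam(f, st=None):
    "camera position and rotation cam->world"
    if 'rvec' in f:
        R=cv2.Rodrigues(f['rvec'])[0].T; return -R@f['tvec'],R
    H=f['hand_eye'];Rt=Ro.from_euler('xyz',st['orientation']).as_matrix()
    return Rt@H[:3,3]+st['tool_pos'],Rt@H[:3,:3]
def ray(f,uv,st=None):
    K=np.array([[f['fx'],0,f['cx']],[0,f['fy'],f['cy']],[0,0,1]])
    p=cv2.undistortPoints(np.array([[uv]],float),K,np.array([f['k1'],0,0,0.]))[0,0]
    c,R=cam(f,st);d=R@np.array([p[0],p[1],1]);return c,d/np.linalg.norm(d)
def plane(f,uv,z,st=None):
    c,d=ray(f,uv,st);return c+d*(z-c[2])/d[2]
def tri(rays):
    A=np.zeros((3,3));b=np.zeros(3)
    for c,d in rays:
        P=np.eye(3)-np.outer(d,d);A+=P;b+=P@c
    x=np.linalg.solve(A,b);return x,[np.linalg.norm((np.eye(3)-np.outer(d,d))@(x-c)) for c,d in rays]
def blobs(mask,roi,amin=15):
    x0,y0,x1,y1=roi;m=np.zeros(mask.shape,np.uint8);m[y0:y1,x0:x1]=mask[y0:y1,x0:x1]
    cs,_=cv2.findContours(m,cv2.RETR_EXTERNAL,cv2.CHAIN_APPROX_NONE)
    out=[]
    for c in sorted(cs,key=cv2.contourArea,reverse=True):
        M=cv2.moments(c)
        if M['m00']>=amin: out.append(((M['m10']/M['m00'],M['m01']/M['m00']),M['m00'],cv2.minAreaRect(c)))
    return out
E
python3 - <<'E'
from h import *
t=grab_frame('top');s=grab_frame('scene')
T,S=[f['img'].astype(int) for f in(t,s)]
dark=lambda I:(I.max(2)<45).astype(np.uint8)
R={}
for nm,rt,rs in(('grip',(340,262,375,294),(250,210,275,236)),('bow',(240,245,270,272),(342,210,366,232))):
    bt=blobs(dark(T),rt,5);bs=blobs(dark(S),rs,5);print(nm,bt[:2],bs[:2])
    x,e=tri([ray(t,bt[0][0]),ray(s,bs[0][0])]);print(x.round(4),np.round(e,4))
hsv=cv2.cvtColor(t['img'],cv2.COLOR_RGB2HSV)
g=((hsv[...,0]>80)&(hsv[...,0]<115)&(hsv[...,1]>25)).astype(np.uint8)
b=blobs(g,(320,225,450,310),500)[0];print('box',b);print([plane(t,p,.07).round(4) for p in cv2.boxPoints(b[2])],plane(t,b[2][0],.07))
I=T;br=((I[...,0]-I[...,2]>40)&(I[...,0]<150)).astype(np.uint8)
print(T[250,245],T[230,245],T[266,416],T[266,408],T[258,253])
b=blobs(cv2.morphologyEx(br,cv2.MORPH_OPEN,np.ones((3,3))),(230,235,280,285),100)
print('block',b[:2]); print([plane(t,p,.05).round(4) for p in cv2.boxPoints(b[0][2])])
out=np.hstack([cv2.resize(t['img'][235:300,235:335],None,fx=4,fy=4),cv2.resize(t['img'][235:300,335:435],None,fx=4,fy=4)])
out=np.vstack([out,np.hstack([cv2.resize(s['img'][205:270,325:385],(400,300)),cv2.resize(s['img'][205:290,190:303],(400,300))])])
cv2.imwrite('pics/crop1.png',out[:,:,::-1])
E
```

```text
grip [((359.4313725490196, 278.75816993464053), 51.0, ((359.5, 278.5), (11.0, 5.0), 90.0))] [((262.34444444444443, 221.1), 30.0, ((262.5, 221.0), (8.0, 5.0), 90.0))]
[ 0.4899 -0.1109  0.1308] [0.0002 0.0002]
bow [((252.0, 258.0), 20.0, ((252.00003051757812, 258.00006103515625), (9.838699340820312, 2.683281421661377), 63.43495178222656))] [((353.8467432950191, 220.82375478927202), 43.5, ((353.9615478515625, 220.69232177734375), (7.648529052734375, 8.04076099395752), 11.309932708740234))]
[0.5464 0.1593 0.0689] [0.0003 0.0003]
box ((384.830838856817, 266.9888461264343), 4677.0, ((385.5, 267.0), (50.0, 97.0), 90.0))
[array([ 0.5843, -0.0604,  0.07  ]), array([ 0.5801, -0.313 ,  0.07  ]), array([ 0.4506, -0.3096,  0.07  ]), array([ 0.4557, -0.058 ,  0.07  ])] [ 0.51766693 -0.1845116   0.07      ]
[114  78  53] [132 109  83] [85 67 41] [122 120 123] [28 27 28]
block [((254.5, 259.5), 2401.0, ((254.5, 259.5), (49.0, 49.0), 90.0))]
[array([0.6082, 0.219 , 0.05  ]), array([0.6061, 0.0901, 0.05  ]), array([0.4781, 0.0918, 0.05  ]), array([0.4799, 0.2201, 0.05  ])]
```

View pics/crop1.png

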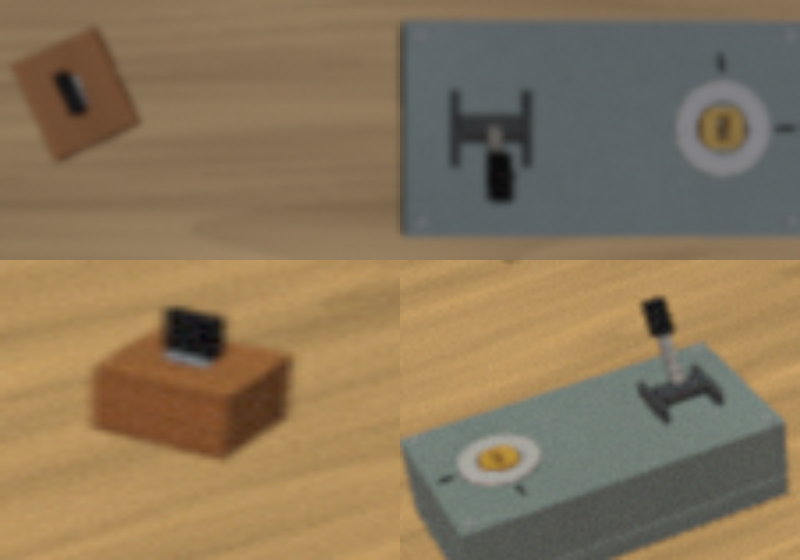

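Crop: the key's bow runs about 24° off world x, along the slot of its block. The box is nearly aligned with the world, with the lever leaning towards the robot. Next I lift and go above the box for a wrist view.

```bash
python3 -m pendant '[[0.6,-0.36,-0.43,0,1],[0.6,-0.36,-0.43,0,1],[0.6,-0.36,-0.43,0,1],[0.6,-0.36,-0.43,0,1],[0.6,-0.36,-0.43,0,1],[0.6,-0.36,-0.43,0,1],[0.6,-0.36,-0.43,0,1],[0.6,-0.36,-0.43,0,1],[0.6,-0.36,-0.43,0,1],[0.6,-0.36,-0.43,0,1],[0.6,-0.36,-0.43,0,1],[0.6,-0.36,-0.43,0,1]]'
python3 -m pendant '[[0.6,-0.36,0,0,1],[0.6,-0.36,0,0,1],[0.6,-0.36,0,0,1],[0.6,-0.36,0,0,1],[0.6,-0.36,0,0,1],[0.6,-0.36,0,0,1],[0.6,-0.36,0,0,1],[0.6,-0.36,0,0,1],[0.6,-0.36,0,0,1],[0.6,-0.36,0,0,1],[0.6,-0.36,0,0,1],[0.6,-0.36,0,0,1]]'
python3 -m pendant '[[0,0,0,-1,-1],[0,0,0,-1,-1],[0,0,0,-1,-1],[0,0,0,-1,-1],[0,0,0,-1,-1],[0,0,0,-1,-1],[0,0,0,-1,-1],[0,0,0,-1,-1],[0,0,0,-1,-1],[0,0,0,-1,-1],[0,0,0,-1,-1],[0,0,0,-1,-1]]'
python3 -m pendant '[[0,0,0,-1,-1],[0,0,0,-1,-1],[0,0,0,-1,-1],[0,0,0,-1,-1],[0,0,0,-1,-1],[0,0,0,-1,-1],[0,0,0,-1,-1],[0,0,0,-1,-1],[0,0,0,-1,-1],[0,0,0,-1,-1],[0,0,0,-1,-1],[0,0,0,-1,-1]]'
python3 -m pendant '[[0,0,0,-1,-1],[0,0,0,-1,-1],[0,0,0,-1,-1],[0,0,0,-1,-1],[0,0,0,-1,-1],[0,0,0,-1,-1],[0,0,0,-1,-1],[0,0,0,-1,-1],[0,0,0,-1,-1],[0,0,0,-1,-1],[0,0,0,-1,-1],[0,0,0,-1,-1]]'
python3 - <<'E'
from h import *
s=monitor.state();print(s['tool_pos'],s['orientation'],s['joint_pos'])
f=grab_frame('wrist');cv2.imwrite('pics/w1.png',f['img'][:,:,::-1])
import pickle;pickle.dump((s,f),open('w1.pkl','wb'))
E
```

```text
t: 1.45
tool_pos: [0.3175, -0.3793, 0.3517]
orientation: [-3.141, 0.0, 0.244]
wrist_force: [0.3, -0.6, -0.3]
gripper_width: 0.0853
finger_force: 0.0
t: 2.65
tool_pos: [0.4958, -0.2015, 0.3511]
orientation: [-3.141, 0.0, 0.244]
wrist_force: [-0.4, 0.2, 0.4]
gripper_width: 0.0851
finger_force: 0.0
t: 3.85
tool_pos: [0.4953, -0.2021, 0.351]
orientation: [-3.141, -0.0, 1.207]
wrist_force: [0.9, -0.8, 0.0]
gripper_width: 0.0001
finger_force: 0.0
t: 5.05
tool_pos: [0.4953, -0.2021, 0.351]
orientation: [-3.141, -0.0, 2.167]
wrist_force: [0.1, 0.4, 0.3]
gripper_width: 0.0001
finger_force: 0.0
t: 6.25
tool_pos: [0.4953, -0.2021, 0.351]
orientation: [3.141, -0.0, 3.127]
wrist_force: [-0.1, 0.3, -0.0]
gripper_width: -0.0002
finger_force: 0.0
[ 0.49526125 -0.20211544  0.35100091] [ 3.14138869e+00 -4.11566915e-04  3.12706757e+00] [-4.66444323e-01  1.69226341e-01  1.31404145e+00  3.77025737e-06
  1.65878418e+00 -2.02271520e+00]
```

View pics/w1.png

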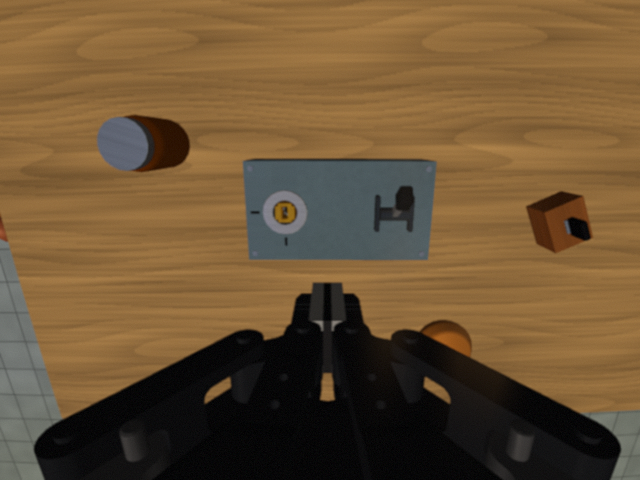

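Wrist view: collar at (285,213), lever grip (404,198), box top (247–435, 160–260), block (560,222), key bow (578,228). Now triangulate.

```bash
cat > m.py <<'E'
from h import *
import pickle
st,w=pickle.load(open('w1.pkl','rb'));t=grab_frame('top');s=grab_frame('scene')
H=lambda f:cv2.cvtColor(f['img'],cv2.COLOR_RGB2HSV).astype(int)
def brass(f,roi):
    h=H(f);m=((h[...,0]>15)&(h[...,0]<32)&(h[...,1]>110)).astype(np.uint8)
    m=cv2.morphologyEx(m,cv2.MORPH_CLOSE,np.ones((5,5)));return blobs(m,roi,10)[0]
bw,bt,bs=brass(w,(268,196,302,232)),brass(t,(402,252,430,280)),brass(s,(208,254,228,270))
print('brass',bw[:2],bt[:2],bs[:2])
for c in ([(w,bw),(t,bt)],[(w,bw),(s,bs)],[(t,bt),(s,bs)],[(w,bw),(t,bt),(s,bs)]):
    x,e=tri([ray(f,b[0],st) for f,b in c]);print(x.round(4),np.round(e,4))
print('plane .075',[plane(f,b[0],.075,st).round(4) for f,b in((w,bw),(t,bt),(s,bs))])
def rect(f,m,roi,z):
    x0,y0,x1,y1=roi;k=np.zeros(m.shape,np.uint8);k[y0:y1,x0:x1]=m[y0:y1,x0:x1]
    k=cv2.morphologyEx(k,cv2.MORPH_CLOSE,np.ones((7,7)))
    c=max(cv2.findContours(k,cv2.RETR_EXTERNAL,cv2.CHAIN_APPROX_NONE)[0],key=cv2.contourArea)
    P=np.array([plane(f,p[0]+0.0,z,st)[:2] for p in c],np.float32);return cv2.minAreaRect(P*1000)
for n,f,roi in(('w',w,(235,150,445,270)),('t',t,(325,230,445,305))):
    h=H(f);m=((h[...,0]>80)&(h[...,0]<115)&(h[...,1]>25)&(h[...,2]>80)).astype(np.uint8)
    print('box',n,rect(f,m,roi,.07))
for n,f,roi in(('w',w,(525,185,600,255)),('t',t,(232,238,276,280))):
    h=H(f);print(n,h[210,545] if n=='w' else h[252,246], h[230,235])
    m=((h[...,0]<12)&(h[...,1]>100)&(h[...,2]>(115 if n=='w' else 80))).astype(np.uint8)
    print('block',n,rect(f,m,roi,.05))
dk=lambda f,v:(f['img'].max(2)<v).astype(np.uint8)
for nm,rw,rt,rs in(('grip',(392,180,420,212),(340,262,375,294),(250,210,275,236)),('bow',(562,212,598,244),(240,245,270,272),(342,210,366,232))):
  for v in(45,60):
    B=[blobs(dk(f,v),q,5)[0] for f,q in((w,rw),(t,rt),(s,rs))];print(nm,v,B)
    for ii in((0,1),(0,2),(0,1,2)):
        x,e=tri([ray((w,t,s)[i],B[i][0],st) for i in ii]);print(x.round(4),np.round(e,4))
for nm,f,uv in(('jar_a',t,(487,302)),('jar_b',t,(133,256))): print(nm,plane(f,uv,.12).round(3))
print('squash',plane(t,(315,176),.04).round(3))
E
python3 m.py
```

```text
brass ((284.46257554625754, 212.16782891678287), 358.5) ((413.2103174603174, 266.48809523809524), 42.0) ((217.54444444444445, 260.68888888888887), 45.0)
[ 0.5183 -0.2599  0.0653] [0.0023 0.0023]
[ 0.5173 -0.2612  0.0737] [0.0002 0.0002]
[ 0.5167 -0.2586  0.0722] [0.0025 0.0025]
[ 0.5172 -0.2595  0.0728] [0.0016 0.0033 0.0018]
plane .075 [array([ 0.5171, -0.2608,  0.075 ]), array([ 0.5176, -0.2557,  0.075 ]), array([ 0.519 , -0.2618,  0.075 ])]
box w ((518.1856689453125, -185.8272247314453), (257.059326171875, 137.61122131347656), 89.14226531982422)
box t ((517.7266845703125, -185.45932006835938), (252.5713653564453, 129.34912109375), 88.96366882324219)
w [ 12 187  49] [ 17 146 140]Traceback (most recent call last):
  File "m.py", line 24, in <module>
    print('block',n,rect(f,m,roi,.05))
                    ~~~~^^^^^^^^^^^^^
  File "m.py", line 16, in rect
    c=max(cv2.findContours(k,cv2.RETR_EXTERNAL,cv2.CHAIN_APPROX_NONE)[0],key=cv2.contourArea)
ValueError: max() iterable argument is empty
```

```bash
sed -i '/^for n,f,roi in((.w.,w,(525/,/print(.block/d' m.py; python3 m.py | sed -n '/grip/,$p'
```

```text
grip 45 [((404.47491795593055, 198.826066572902), 355.5, ((404.5, 198.5), (25.0, 17.0), 90.0)), ((359.42857142857144, 278.7278911564626), 49.0, ((359.5, 278.5), (11.0, 5.0), 90.0)), ((262.3125, 220.796875), 32.0, ((262.3584899902344, 220.75474548339844), (8.51635456085205, 4.944979190826416), 74.05460357666016))]
[ 0.4903 -0.1103  0.1369] [0.0002 0.0002]
[ 0.4909 -0.1104  0.1326] [0.0011 0.0011]
[ 0.4905 -0.1104  0.1325] [0.0013 0.0005 0.001 ]
grip 60 [((404.5353783231084, 199.13087934560326), 407.5, ((403.0, 198.5), (25.0, 22.0), 90.0)), ((359.48012232415897, 278.5474006116208), 54.5, ((359.5, 278.5), (11.0, 5.0), 90.0)), ((262.425, 220.72916666666666), 40.0, ((262.4500427246094, 220.85003662109375), (9.486830711364746, 5.375871658325195), 71.56504821777344))]
[ 0.4907 -0.1103  0.1373] [0.0001 0.0001]
[ 0.4912 -0.1103  0.1329] [0.001 0.001]
[ 0.4909 -0.1104  0.1329] [0.0012 0.0005 0.0009]
bow 45 [((578.6779935275081, 228.28425026968713), 309.0, ((578.688232421875, 228.3470458984375), (24.404678344726562, 17.679834365844727), 77.47119140625)), ((252.25, 258.0), 16.0, ((252.2000274658
[... 236 characters left out ...]
.5464 0.1586 0.0726] [0.0002 0.0002]
[0.5467 0.1596 0.0698] [0.001 0.001]
[0.5467 0.1592 0.07  ] [0.0011 0.0004 0.0008]
bow 60 [((578.5139303482587, 228.08805970149254), 335.0, ((578.6615600585938, 228.09226989746094), (25.43467903137207, 18.24280548095703), 74.74488067626953)), ((252.09523809523807, 257.7482993197279), 24.5, ((252.1000213623047, 257.70001220703125), (10.28591251373291, 3.1304948329925537), 63.43495178222656)), ((353.5, 220.5), 51.0, ((353.5, 220.5), (9.0, 7.0), 90.0))]
[0.5467 0.1592 0.0712] [0.0005 0.0005]
[0.5461 0.1586 0.0708] [0.0009 0.0009]
[0.5466 0.1588 0.0709] [0.0008 0.0007 0.0011]
jar_a [ 0.425 -0.433  0.12 ]
jar_b [0.555 0.456 0.12 ]
squash [ 0.762 -0.007  0.04 ]
```

```bash
python3 -m pendant '[[0.62,0.75,0,0,-1],[0.62,0.75,0,0,-1],[0.62,0.75,0,0,-1],[0.62,0.75,0,0,-1],[0,0,0.94,0,-1],[0,0,0.94,0,-1],[0,0,0.94,0,-1],[0,0,0.94,0,-1],[0,0,0.94,0,-1],[0,0,0.94,0,-1],[0,0,0.94,0,-1],[0,0,0.94,0,-1]]'
python3 -m pendant '[[0,0,0,0,-1],[-0.5,0,0,0,-1]]'
```

```text
t: 7.7
tool_pos: [0.4228, -0.111, 0.1248]
orientation: [-3.141, 0.001, 3.123]
wrist_force: [-0.4, -0.1, -0.3]
gripper_width: 0.0003
finger_force: 0.0
t: 7.9
tool_pos: [0.4359, -0.1107, 0.1255]
orientation: [3.141, -0.003, 3.123]
wrist_force: [0.3, -0.3, 1.2]
gripper_width: 0.0001
finger_force: 0.0
```

```bash
python3 -m pendant '[[-0.34,0,0,0,-1],[-0.34,0,0,0,-1],[-0.34,0,0,0,-1],[-0.34,0,0,0,-1],[-0.34,0,0,0,-1],[-0.34,0,0,0,-1],[0,0,0,0,-1]]'
python3 - <<'E'
from h import *
import pickle
st=monitor.state();print(st['tool_pos'])
w=grab_frame('wrist');t=grab_frame('top');s=grab_frame('scene')
o=np.hstack([cv2.resize(w['img'][100:400,150:550],(400,300)),cv2.resize(s['img'][190:300,180:327],(400,300))]);cv2.imwrite('pics/p2.png',o[:,:,::-1])
E
```

```text
t: 8.6
tool_pos: [0.5008, -0.1125, 0.1257]
orientation: [-3.141, 0.001, 3.124]
wrist_force: [0.1, 0.1, -0.9]
gripper_width: -0.0
finger_force: 0.0
[ 0.50080372 -0.11249016  0.12569356]
```

View pics/p2.png

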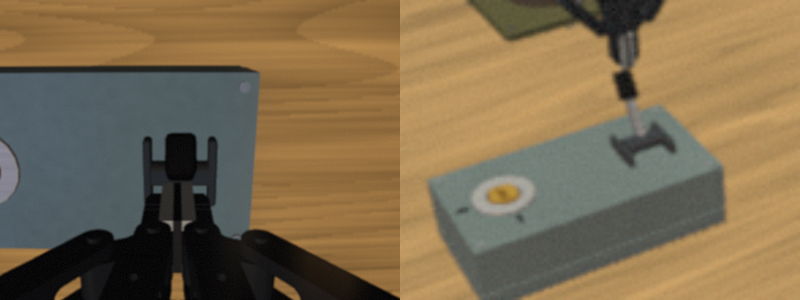

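```bash
python3 - <<'E'
from h import *
st=monitor.state();print(st['tool_pos'],st['wrist_force'])
w=grab_frame('wrist');t=grab_frame('top');s=grab_frame('scene')
def proj(f,X):
    c,R=cam(f,st);p=R.T@(np.array(X)-c);x,y=p[:2]/p[2];k=1+f['k1']*(x*x+y*y);return np.round([f['cx']+f['fx']*x*k,f['cy']+f['fy']*y*k],1)
for n,X in(('lean',(.480,-.111,.126)),('lean top',(.471,-.111,.1375)),('up',(.519,-.111,.14)),('up top',(.519,-.111,.155)),('pivot',(.519,-.111,.08)),('tcp',st['tool_pos'])):
    print(n,*[proj(f,X) for f in(w,t,s)])
o=np.hstack([cv2.resize(t['img'][235:310,330:430],(400,300)),cv2.resize(s['img'][200:260,230:310],(400,300))]);cv2.imwrite('pics/p3.png',o[:,:,::-1])
E
```

```text
[ 0.49826167 -0.11206907  0.12534982] [-0.85538514 -0.702583   -1.21465974]
lean [327.7 240.2] [359.4 282.8] [261.  221.1]
lean top [327.4 229.6] [359.9 286.6] [259.2 216.1]
up [328.9 316. ] [359.7 266.9] [266.9 222.8]
up top [329.1 330.8] [360.2 266.9] [266.4 218. ]
pivot [328.5 274.4] [357.4 267. ] [268.7 241.4]
tcp [326.4 270.7] [359.7 275.3] [263.6 224.2]
```

View pics/p3.png

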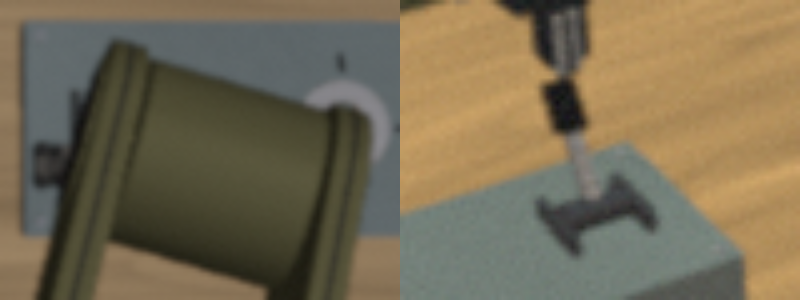

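Overlaps are ambiguous: scene puts the grip at about (263,221), between leaning (261) and upright (267). I'll look closer at the wrist view.

```bash
python3 - <<'E'
from h import *
import pickle
w=grab_frame('wrist')['img'];st,f=pickle.load(open('w1.pkl','rb'))
a=lambda i:cv2.convertScaleAbs(cv2.resize(i[215:365,260:394],None,fx=2.98,fy=3.6,interpolation=cv2.INTER_CUBIC),alpha=2.2)
cv2.imwrite('pics/p4.png',np.hstack([a(f['img']),a(w)])[:,:,::-1])
E
```

```text
(no output)
```

View pics/p4.png

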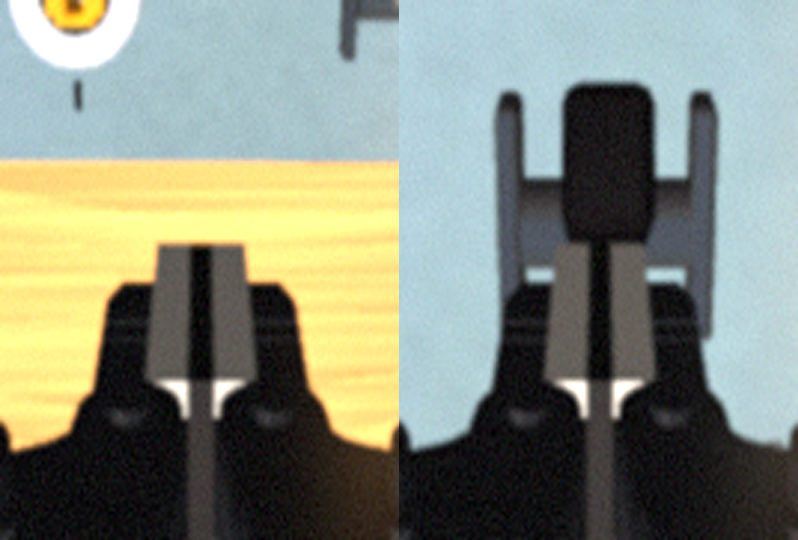

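```bash
python3 - <<'E'
from h import *
from cell import r
print(r.grasp_offset)
st=monitor.state();print(st['tool_pos'],st['wrist_force'])
w=grab_frame('wrist');s=grab_frame('scene')
def proj(f,X):
    c,R=cam(f,st);p=R.T@(np.array(X)-c);x,y=p[:2]/p[2];k=1+f['k1']*(x*x+y*y);return np.round([f['cx']+f['fx']*x*k,f['cy']+f['fy']*y*k],1)
for a in(.7,.6,.5,.4,.3,.2,.1,0):
    o=[]
    for l in(.045,.075):
        for q in(-.011,.011):
            X=(.519-np.sin(a)*l+np.cos(a)*q,-.111,.08+np.cos(a)*l+np.sin(a)*q);o.append(proj(w,X)[1])
    c=(.519-np.sin(a)*.06,-.111,.08+np.cos(a)*.06)
    print(a,'bot-,bot+,top-,top+',o,'scene',proj(s,c))
b=blobs((s['img'].max(2)<45).astype(np.uint8),(254,214,275,236),5);print(b[:2])
tp=st['tool_pos']
for x in(0,.011):
    for d in(0,.01,.02,.03,.04): print(x,d,proj(w,tp+[-x,0,d])[1],proj(s,tp+[-x,0,d]))
E
```

```text
-0.0187
[ 0.49823175 -0.11216814  0.12557719] [ 0.53558641 -0.19546196 -0.27553829]
0.7 bot-,bot+,top-,top+ [np.float64(234.0), np.float64(268.4), np.float64(210.1), np.float64(248.8)] scene [261.  221.2]
0.6 bot-,bot+,top-,top+ [np.float64(240.3), np.float64(276.4), np.float64(222.3), np.float64(263.8)] scene [261.7 220.8]
0.5 bot-,bot+,top-,top+ [np.float64(247.1), np.float64(284.4), np.float64(235.7), np.float64(279.2)] scene [262.4 220.6]
0.4 bot-,bot+,top-,top+ [np.float64(254.4), np.float64(292.2), np.float64(250.1), np.float64(294.7)] scene [263.2 220.6]
0.3 bot-,bot+,top-,top+ [np.float64(262.1), np.float64(299.8), np.float64(265.2), np.float64(309.7)] scene [264.  220.8]
0.2 bot-,bot+,top-,top+ [np.float64(270.0), np.float64(307.0), np.float64(280.6), np.float64(324.1)] scene [264.9 221.3]
0.1 bot-,bot+,top-,top+ [np.float64(278.0), np.float64(313.7), np.float64(296.0), np.float64(337.4)] scene [265.9 222. ]
0 bot-,bot+,top-,top+ [np.float64(286.0), np.float64(319.8), np.float64(311.0), np.float64(349.4)] scene [266.9 222.8]
[((262.3439153439153, 220.9206349206349), 31.5, ((262.24530029296875, 220.85848999023438), (9.47787857055664, 4.670258522033691), 74.05460357666016))]
0 0 270.7 [263.5 224.2]
0 0.01 277.5 [263.2 221. ]
0 0.02 285.1 [262.9 217.9]
0 0.03 293.5 [262.6 214.7]
0 0.04 303.0 [262.2 211.5]
0.011 0 252.3 [261.8 222.4]
0.011 0.01 258.3 [261.4 219.3]
0.011 0.02 264.9 [261.1 216.2]
0.011 0.03 272.3 [260.8 213. ]
0.011 0.04 280.7 [260.4 209.8]
```

The lever was never touched. It starts at about 0.5 rad lean (damper ≈ 0.2), and the fingertips appear about 35 mm shorter than the nominal TCP, passing just over the grip. I'll back off, go 30 mm lower and push again.

```bash
python3 -m pendant '[[0.8,0,0,0,-1],[0.8,0,0,0,-1],[0.8,0,0,0,-1],[0,0.05,0.5,0,-1],[0,0,0.5,0,-1],[0,0,0,0,-1],[-0.4,0,0,0,-1],[-0.4,0,0,0,-1],[-0.4,0,0,0,-1]]'
python3 -m pendant '[[-0.3,0,0,0,-1]]'
python3 - <<'E'
from h import *
st=monitor.state();print(st['tool_pos'],st['wrist_force'])
s=grab_frame('scene')
b=blobs((s['img'].max(2)<45).astype(np.uint8),(254,210,275,236),5);print(b[:2])
E
```

```text
t: 9.95
tool_pos: [0.4649, -0.1105, 0.0964]
orientation: [-3.141, 0.001, 3.124]
wrist_force: [-5.2, -0.8, 3.9]
gripper_width: 0.0002
finger_force: 2.6
t: 10.05
tool_pos: [0.4727, -0.1103, 0.0959]
orientation: [-3.141, -0.001, 3.124]
wrist_force: [-4.6, 0.1, 3.8]
gripper_width: -0.0002
finger_force: 1.8
[ 0.47265494 -0.1103058   0.0959149 ] [-4.64218993  0.11152545  3.80376684]
[((263.52777777777777, 220.40277777777777), 36.0, ((263.6500244140625, 220.45005798339844), (10.11928653717041, 4.743415832519531), 71.56504821777344))]
```

```bash
python3 -m pendant '[[-0.3,0,0,0,-1],[-0.3,0,0,0,-1],[-0.2,0,0,0,-1],[0,0,0,0,-1]]'
python3 - <<'E'
from h import *
st=monitor.state();print(st['tool_pos'],st['wrist_force'])
s=grab_frame('scene')
b=blobs((s['img'].max(2)<45).astype(np.uint8),(254,210,275,236),5);print(b[:2])
E
```

```text
t: 10.5
tool_pos: [0.4977, -0.1109, 0.0957]
orientation: [-3.141, 0.002, 3.124]
wrist_force: [0.2, -0.0, -0.8]
gripper_width: 0.0002
finger_force: 0.0
[ 0.49774259 -0.11087604  0.0956911 ] [ 0.1635239  -0.03043003 -0.75743783]
[((266.878431372549, 222.86666666666665), 42.5, ((266.78375244140625, 222.70269775390625), (11.179131507873535, 5.260767459869385), 80.53767395019531)), ((259.2, 212.79166666666666), 20.0, ((257.84613037109375, 214.23077392578125), (9.647637367248535, 11.401752471923828), 15.255120277404785))]
```

The lever is upright (scene blob matches the prediction to 0.1 px). I back off, and touch the bare table on the way to measure the true finger length.

```bash
python3 -m pendant '[[1,0,0,0,-1],[0,0,-1,0,-1],[0,0,-1,0,-1],[0,0,-1,0,-1],[0,0,-1,0,-1],[-0.41,0.95,0,0,-1],[-0.41,0.95,0,0,-1],[-0.41,0.95,0,0,-1],[-0.41,0.95,0,0,-1],[-0.41,0.95,0,0,-1],[0,0,1,0,-1],[0,0,1,0,-1]]'
python3 -m pendant '[[0,0,1,0,-1],[0,0,1,0,-1],[0,0,1,0,-1],[0,0,0.9,0,-1],[0,0,0,0,-1]]'
```

```text
t: 11.75
tool_pos: [0.532, 0.0323, 0.156]
orientation: [3.141, 0.005, 3.126]
wrist_force: [0.2, 0.4, -0.9]
gripper_width: 0.0004
finger_force: 0.0
t: 12.25
tool_pos: [0.5269, 0.0313, 0.0355]
orientation: [3.141, -0.007, 3.124]
wrist_force: [0.4, -1.0, -0.1]
gripper_width: 0.0003
finger_force: 0.0
```

```bash
python3 - <<'E'
from h import *
s=grab_frame('scene')
b=blobs((s['img'].max(2)<45).astype(np.uint8),(254,210,275,236),5);print(b[:2])
E
python3 -m pendant '[[0,0,0.2,0,-1],[0,0,0.2,0,-1],[0,0,0.2,0,-1],[0,0,0.2,0,-1],[0,0,0.2,0,-1],[0,0,0,0,-1]]'
```

```text
[((267.08658008658006, 223.19047619047615), 38.5, ((266.9324035644531, 223.09458923339844), (10.357135772705078, 5.096368789672852), 80.53767395019531))]
t: 12.9
tool_pos: [0.5292, 0.0313, 0.0078]
orientation: [-3.142, -0.002, 3.124]
wrist_force: [-1.5, 0.0, 0.0]
gripper_width: 0.0001
finger_force: 0.0
```

```bash
python3 -m pendant '[[0,0,0.1,0,-1],[0,0,0.1,0,-1]]'; python3 -m pendant '[[0,0,0.1,0,-1]]'; python3 -m pendant '[[0,0,0.1,0,-1]]'
```

```text
t: 13.1
tool_pos: [0.5301, 0.0312, 0.0026]
orientation: [3.142, 0.0, 3.124]
wrist_force: [0.2, 0.1, -0.2]
gripper_width: 0.0003
finger_force: 0.0
t: 13.2
tool_pos: [0.53, 0.0312, -0.0005]
orientation: [3.142, 0.0, 3.124]
wrist_force: [0.3, -0.3, -0.2]
gripper_width: -0.0001
finger_force: 0.0
t: 13.3
tool_pos: [0.53, 0.0312, -0.0036]
orientation: [3.142, 0.0, 3.124]
wrist_force: [-0.2, -0.8, -0.7]
gripper_width: -0.0005
finger_force: 0.0
```

```bash
python3 -m pendant '[[0,0,0.2,0,-1],[0,0,0.2,0,-1]]' | grep -E 'pos|force'; python3 -m pendant '[[0,0,0.1,0,-1]]'| grep -E 'pos|force'; python3 -m pendant '[[0,0,0.1,0,-1]]'| grep -E 'pos|force'
```

```text
tool_pos: [0.53, 0.0312, -0.0158]
wrist_force: [1.2, 0.7, -0.1]
finger_force: 0.0
tool_pos: [0.5294, 0.0312, -0.0192]
wrist_force: [-0.3, 0.1, -0.3]
finger_force: 0.0
tool_pos: [0.5297, 0.0312, -0.0219]
wrist_force: [0.9, 0.8, 0.5]
finger_force: 0.0
```

```bash
python3 -m pendant '[[0,0,0.1,0,-1]]' | grep -E 'pos|force'; python3 -m pendant '[[0,0,0.1,0,-1]]'| grep -E 'pos|force'; python3 -m pendant '[[0,0,0.1,0,-1]]'| grep -E 'pos|force'
```

```text
tool_pos: [0.5299, 0.0312, -0.0247]
wrist_force: [-0.2, 0.5, -0.5]
finger_force: 0.0
tool_pos: [0.53, 0.0312, -0.0276]
wrist_force: [-0.1, 0.6, -0.0]
finger_force: 0.0
tool_pos: [0.53, 0.0312, -0.0306]
wrist_force: [-0.1, -0.8, 0.0]
finger_force: 0.0
```

```bash
for i in 1; do python3 -m pendant '[[0,0,0.1,0,-1]]' | grep -E 'pos|wrist'; done; python3 -m pendant '[[0,0,0.05,0,-1]]'| grep -E 'pos|wrist'; python3 -m pendant '[[0,0,0.05,0,-1]]'| grep -E 'pos|wrist'
```

```text
tool_pos: [0.53, 0.0312, -0.0336]
wrist_force: [-0.2, -0.0, 0.5]
tool_pos: [0.5298, 0.0312, -0.0349]
wrist_force: [-3.4, -0.1, 18.1]
tool_pos: [0.5298, 0.0312, -0.035]
wrist_force: [-5.6, 0.4, 29.3]
```

Contact at TCP z = −0.0345, so the fingertips end 34.5 mm behind the nominal TCP; I'll plan with that. Now put the wrist camera right above the key.

```bash
python3 -m pendant '[[0,0,-0.9,0,-1],[0,0,-0.9,0,-1],[0,0,-0.9,0,-1],[0,0,-0.9,0,-1],[0,0,-0.8,0,-1],[0,0,-0.8,0,-1],[-0.445,0.88,0,0,1],[-0.445,0.88,0,0,1],[-0.445,0.88,0,0,1],[-0.445,0.88,0,0,1],[-0.445,0.88,0,0,1],[-0.445,0.88,0,0,1]]' | grep -E 't:|pos'
python3 -m pendant '[[0,0,0,-1,1],[0,0,0,-1,1],[0,0,0,-1,1],[0,0,0,-1,1],[0,0,0,-1,1],[0,0,0,-0.3,1],[0,0,0,0,1]]' | grep -E 't:|pos|ori'
cat > k.py <<'E'
from h import *
st=monitor.state();w=grab_frame('wrist');cv2.imwrite('pics/key.png',w['img'][:,:,::-1])
print(st['tool_pos'],st['orientation'])
m=(w['img'].max(2)<45).astype(np.uint8);m[270:]=0
n,l,S,C=cv2.connectedComponentsWithStats(m)
for i in range(1,n):
    if S[i,4]>60:
        c=max(cv2.findContours((l==i).astype(np.uint8),0,cv2.CHAIN_APPROX_NONE)[0],key=cv2.contourArea)
        P=np.array([plane(w,p[0]+0.,.086,st)[:2] for p in c],np.float32)*1000
        print(S[i],C[i].round(1),cv2.minAreaRect(P))
c,R=cam(w,st);print('cam',c)
E
python3 k.py
```

```text
t: 15.5
tool_pos: [0.613, 0.1892, 0.1194]
t: 16.2
tool_pos: [0.6126, 0.1881, 0.1194]
orientation: [3.142, -0.0, -2.736]
[0.6126104  0.1881487  0.11943589] [ 3.14153243e+00 -3.28456070e-04 -2.73633026e+00]
[   0    0   87   86 6149] [39.7 38.3] ((557.7098388671875, -16.13983917236328), (48.58363342285156, 51.33164978027344), 10.91484260559082)
[319 115  16  50 749] [326.7 139.2] ((546.8759765625, 159.60198974609375), (28.721853256225586, 9.129189491271973), 23.548330307006836)
[ 62 249  44  21 169] [ 87.5 259. ] ((681.6622314453125, 37.58238983154297), (31.044145584106445, 5.549709320068359), 80.771484375)
[582 248  58  22 992] [615.1 259.8] ((539.32373046875, 371.42437744140625), (15.361429214477539, 42.117008209228516), 22.8792667388916)
cam [0.54789571 0.16042576 0.2978784 ]
```

Key at (0.5469, 0.1596), yaw 23.5°, outline 28.7×9.1 mm at bow-top height, as it should be. Grasp.

```bash
python3 -m pendant '[[0.796,0,0,-0.07,1],[0.796,0,0,0,1],[0.796,0,0,0,1],[0,0,0.8,0,1],[0,0,0.8,0,1],[0,0,0.8,0,1],[0,0,0.8,0,1],[0,0,0,0,1],[0,0,0,0,1]]'
python3 -m pendant '[[0,0,0,0,-1],[0,0,0,0,-1],[0,0,0,0,-1],[0,0,0,0,-1],[0,0,0,0,-1],[0,0,0,0,-1],[0,0,0,0,-1],[0,0,0,0,-1]]'
```

```text
t: 17.15
tool_pos: [0.5469, 0.1596, 0.0236]
orientation: [3.141, -0.001, -2.731]
wrist_force: [0.4, 0.9, 0.6]
gripper_width: 0.0856
finger_force: 0.0
t: 17.95
tool_pos: [0.5474, 0.1597, 0.0241]
orientation: [-3.141, 0.001, -2.73]
wrist_force: [0.2, 0.3, 5.1]
gripper_width: 0.0088
finger_force: 59.0
```

```bash
python3 -m pendant '[[0,0,-0.3,0,-1],[0,0,-0.8,0,-1],[0,0,-1,0,-1],[0,0,-1,0,-1],[0,0,-1,0,-1],[0,0,-1,0,-1],[0,0,-0.3,1,-1],[0,0,0,1,-1],[0,0,0,1,-1],[0,0,0,1,-1],[0,0,0,1,-1],[0,0,0,0.33,-1]]'
python3 -m pendant '[[0,0,0,0,-1]]'
```

```text
t: 19.15
tool_pos: [0.5467, 0.1596, 0.1856]
orientation: [-3.141, -0.001, 3.126]
wrist_force: [-0.2, 0.5, -0.9]
gripper_width: 0.0087
finger_force: 58.8
t: 19.25
tool_pos: [0.5468, 0.1596, 0.1856]
orientation: [-3.142, -0.0, 3.128]
wrist_force: [-0.5, -0.3, -0.9]
gripper_width: 0.0088
finger_force: 58.8
```

```bash
python3 -m pendant '[[-0.106,-0.933,0,0,-1],[-0.106,-0.933,0,0,-1],[-0.106,-0.933,0,0,-1],[-0.106,-0.933,0,0,-1],[-0.106,-0.933,0,0,-1],[-0.106,-0.933,0,0,-1],[-0.106,-0.933,0,0,-1],[-0.106,-0.933,0,0,-1],[-0.106,-0.933,0,0,-1],[-0.106,-0.933,0,0,-1],[-0.106,-0.933,0,0,-1],[-0.106,-0.933,0,0,-1]]' | grep -E 't:|pos'
python3 -m pendant '[[-0.106,-0.933,0,0,-1],[-0.106,-0.933,0,0,-1],[-0.106,-0.933,0,0,-1],[0,0,0,0,-1],[0,0,0,0,-1]]' | grep -E 't:|pos|ori'
python3 - <<'E'
from h import *
st=monitor.state();w=grab_frame('wrist')
print(st['tool_pos'],st['orientation'],st['gripper_width'],cam(w,st)[0])
h=cv2.cvtColor(w['img'],cv2.COLOR_RGB2HSV).astype(int)
m=((h[...,0]>15)&(h[...,0]<32)&(h[...,1]>110)&(h[...,2]>60)).astype(np.uint8);m[:90]=0;m[200:]=0;m[:,:280]=0;m[:,375:]=0
m2=cv2.morphologyEx(m,cv2.MORPH_CLOSE,np.ones((15,15)))
c=max(cv2.findContours(m2,0,1)[0],key=cv2.contourArea);(u,v),rad=cv2.minEnclosingCircle(c);print('brass',u,v,rad,plane(w,(u,v),.075,st))
M=cv2.moments(c);print(plane(w,(M['m10']/M['m00'],M['m01']/M['m00']),.075,st))
d=((w['img'].max(2)<60)&(m2>0)).astype(np.uint8);
for b in blobs(d,(280,90,375,200),10)[:3]:print('dark',b,plane(w,b[0],.075,st))
cs=cv2.findContours(d,0,1)[0]
if cs:
    P=np.array([plane(w,p[0]+0.,.075,st)[:2] for p in max(cs,key=cv2.contourArea)],np.float32)*1000;print(cv2.minAreaRect(P))
x,y=int(u),int(v)
cv2.imwrite('pics/kw.png',np.hstack([cv2.resize(w['img'][max(0,y-40):y+40,x-40:x+40],(400,400)),cv2.resize(w['img'],(400,400))])[:,:,::-1])
E
```

```text
t: 20.45
tool_pos: [0.5802, -0.1779, 0.1856]
t: 20.95
tool_pos: [0.5884, -0.2612, 0.1852]
orientation: [3.141, -0.001, 3.127]
[ 0.58835914 -0.26124288  0.18519043] [ 3.14074654e+00 -7.14688379e-04  3.12657389e+00] 0.009323754284455183 [ 0.51793405 -0.25989982  0.36366046]
brass 325.5 141.5 19.557706832885742 [ 0.51740619 -0.26104344  0.075     ]
[ 0.51739814 -0.26089746  0.075     ]
dark ((325.7368421052632, 141.6315789473684), 47.5, ((326.0, 141.5), (17.0, 6.0), 90.0)) [ 0.51751432 -0.26084895  0.075     ]
((517.4556884765625, -260.6292724609375), (4.970981597900391, 13.60722541809082), 88.98312377929688)
```

View pics/kw.png

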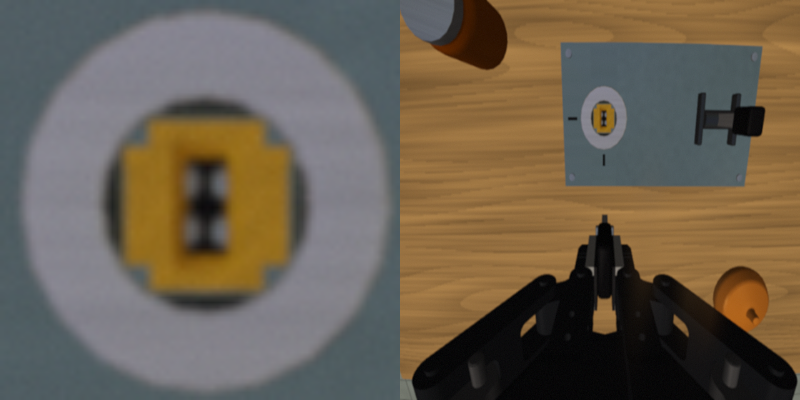

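The keyway is at (0.5174, −0.2609), slot along box x, and the lever is upright beside it. Move over and start the descent.

```bash
python3 -m pendant '[[0.786,-0.027,0,0,-1],[0.786,0,0,0,-1],[0.786,0,0,0,-1],[0,0,0,0,-1],[0,0,0.667,0,-1],[0,0,0.667,0,-1],[0,0,0.667,0,-1],[0,0,0.667,0,-1],[0,0,0.667,0,-1],[0,0,0,0,-1]]'
python3 -m pendant '[[0,0,0.2,0,-1],[0,0,0.2,0,-1],[0,0,0,0,-1]]'
```

```text
t: 22.0
tool_pos: [0.5167, -0.2585, 0.083]
orientation: [3.138, -0.004, 3.128]
wrist_force: [0.1, -0.6, -0.8]
gripper_width: 0.0088
finger_force: 58.8
t: 22.3
tool_pos: [0.5181, -0.2605, 0.0736]
orientation: [-3.142, 0.0, 3.127]
wrist_force: [-0.2, 0.9, -0.2]
gripper_width: 0.0089
finger_force: 58.9
```

```bash
python3 -m pendant '[[0,0,0.1,0,-1],[0,0,0.1,0,-1],[0,0,0,0,-1]]' | grep -E 'pos|wrist'; python3 -m pendant '[[0,0,0.07,0,-1],[0,0,0.07,0,-1],[0,0,0,0,-1]]' | grep -E 'pos|wrist'
```

```text
tool_pos: [0.5183, -0.261, 0.0678]
wrist_force: [0.8, -0.2, 1.4]
tool_pos: [0.5195, -0.2617, 0.0658]
wrist_force: [-1.7, 0.2, 12.9]
```

```bash
python3 -m pendant '[[0.03,0.03,0.03,0.6,-1],[-0.03,-0.06,0,-1,-1],[0.03,0.03,0,0.8,-1],[-0.03,0.03,0,-0.8,-1],[0,-0.03,0,0.4,-1],[0,0,0,0,-1]]' | grep -E 'pos|wrist|ori'; python3 -m pendant '[[0.03,0.03,0.03,0.6,-1],[-0.03,-0.06,0,-1,-1],[0.03,0.03,0,0.8,-1],[-0.03,0.03,0,-0.8,-1],[0,-0.03,0,0.4,-1],[0,0,0,0,-1]]' | grep -E 'pos|wrist|ori'
```

```text
tool_pos: [0.5187, -0.2615, 0.0631]
orientation: [-3.14, 0.002, 3.126]
wrist_force: [0.2, -1.2, 2.9]
tool_pos: [0.5178, -0.2614, 0.0617]
orientation: [-3.141, 0.0, 3.127]
wrist_force: [-1.0, -1.8, 0.6]
```

```bash
python3 -m pendant '[[0.03,0.03,0.07,0.6,-1],[-0.03,-0.06,0.07,-1,-1],[0.03,0.03,0,0.8,-1],[-0.03,0.03,0,-0.8,-1],[0,-0.03,0,0.4,-1],[0,0,0,0,-1]]' | grep -E 'pos|wrist|ori'; python3 -m pendant '[[0.03,0.03,0.05,0.6,-1],[-0.03,-0.06,0.04,-1,-1],[0.03,0.03,0,0.8,-1],[-0.03,0.03,0,-0.8,-1],[0,-0.03,0,0.4,-1],[0,0,0,0,-1]]' | grep -E 'pos|wrist|ori|width'
```

```text
tool_pos: [0.5178, -0.2613, 0.0576]
orientation: [-3.141, 0.0, 3.128]
wrist_force: [0.4, -1.4, 3.9]
tool_pos: [0.5188, -0.2614, 0.0564]
orientation: [-3.141, 0.003, 3.128]
wrist_force: [-0.6, 0.1, 11.4]
gripper_width: 0.0089
```

Now on the second pin pair (about 11 N); keep pressing and wiggling.

```bash
python3 -m pendant '[[0.03,0.03,0.03,0.6,-1],[-0.03,-0.06,0,-1,-1],[0.03,0.03,0,0.8,-1],[-0.03,0.03,0,-0.8,-1],[0,-0.03,0,0.4,-1],[0,0,0,0,-1]]' | grep -E 'pos|wrist|ori'; python3 -m pendant '[[0.03,0.03,0.04,0.6,-1],[-0.03,-0.06,0,-1,-1],[0.03,0.03,0,0.8,-1],[-0.03,0.03,0,-0.8,-1],[0,-0.03,0,0.4,-1],[0,0,0,0,-1]]' | grep -E 'pos|wrist|ori|width'; python3 -m pendant '[[0.03,0.03,0.05,0.6,-1],[-0.03,-0.06,0.04,-1,-1],[0.03,0.03,0,0.8,-1],[-0.03,0.03,0,-0.8,-1],[0,-0.03,0,0.4,-1],[0,0,0,0,-1]]' | grep -E 'pos|wrist|ori|width'
```

```text
tool_pos: [0.5191, -0.2615, 0.0554]
orientation: [-3.141, 0.003, 3.128]
wrist_force: [-0.7, 0.7, 8.6]
tool_pos: [0.5177, -0.2614, 0.0525]
orientation: [-3.141, 0.0, 3.128]
wrist_force: [-0.1, -1.6, 0.3]
gripper_width: 0.009
tool_pos: [0.5177, -0.2614, 0.0497]
orientation: [3.142, 0.0, 3.128]
wrist_force: [1.0, -2.8, -0.9]
gripper_width: 0.0091
```

```bash
python3 -m pendant '[[0,0,0.05,0,-1],[0,0,0,0,-1]]' | grep -E 'pos|wrist'; python3 -m pendant '[[0,0,0.04,0.4,-1],[0,0,0,-0.4,-1],[0,0,0,0,-1]]' | grep -E 'pos|wrist'
```

```text
tool_pos: [0.5178, -0.2614, 0.0491]
wrist_force: [-0.3, -1.1, 4.8]
tool_pos: [0.518, -0.2615, 0.049]
wrist_force: [-2.3, 0.6, 12.6]
```

The key is home (z stopped at 0.0490, predicted 0.0491, force rising). Turn clockwise.

```bash
python3 -m pendant '[[0,0,0,0.8,-1],[0,0,0,0.8,-1],[0,0,0,0.8,-1],[0,0,0,0.8,-1],[0,0,0,0.8,-1],[0,0,0,0.8,-1],[0,0,0,0.8,-1],[0,0,0,0.8,-1],[0,0,0,0.8,-1],[0,0,0,0.8,-1],[0,0,0,0.8,-1],[0,0,0,0.8,-1]]'; python3 -m pendant '[[0,0,0,0.8,-1],[0,0,0,0.8,-1],[0,0,0,0.8,-1],[0,0,0,0.8,-1],[0,0,0,0.8,-1],[0,0,0,0.8,-1],[0,0,0,0.8,-1],[0,0,0,0.8,-1],[0,0,0,0.8,-1],[0,0,0,0.8,-1],[0,0,0,0.8,-1],[0,0,0,0.8,-1]]'
python3 -c "
from cell import monitor;s=monitor.state();print(s['torque'],s['joint_pos'])"
```

```text
t: 28.8
tool_pos: [0.5175, -0.2619, 0.049]
orientation: [-3.141, 0.002, 2.358]
wrist_force: [-3.1, -0.7, 13.4]
gripper_width: 0.0087
finger_force: 61.0
t: 30.0
tool_pos: [0.517, -0.2617, 0.049]
orientation: [-3.141, 0.001, 1.59]
wrist_force: [-4.1, 0.0, 13.4]
gripper_width: 0.0093
finger_force: 61.1
[-0.06096977  0.76039165  0.224461  ] [-5.40692750e-01  4.58375809e-01  1.68286524e+00 -1.29237846e-03
  9.99909810e-01 -5.59550135e-01]
```

```bash
python3 -m pendant '[[0,0,0,0.4,-1],[0,0,0,0.5,-1],[0,0,0,0,-1],[0,0,0,0,-1]]'
python3 - <<'E'
from h import *
st=monitor.state();print(st['torque'])
s=grab_frame('scene');w=grab_frame('wrist')
b=blobs((s['img'].max(2)<45).astype(np.uint8),(255,210,280,236),5);print(b[:2])
cv2.imwrite('pics/end.png',np.hstack([cv2.resize(s['img'][190:310,170:330],(400,300)),cv2.resize(w['img'],(400,300))])[:,:,::-1])
E
```

```text
t: 30.4
tool_pos: [0.517, -0.2617, 0.049]
orientation: [-3.141, 0.001, 1.521]
wrist_force: [-4.6, -0.2, 13.7]
gripper_width: 0.0083
finger_force: 61.2
[-0.03622706  0.80183113  0.09472635]
[((267.08675799086757, 223.17351598173516), 36.5, ((267.010009765625, 223.0699920654297), (10.323759078979492, 4.808326244354248), 81.8698959350586))]
```

View pics/end.png

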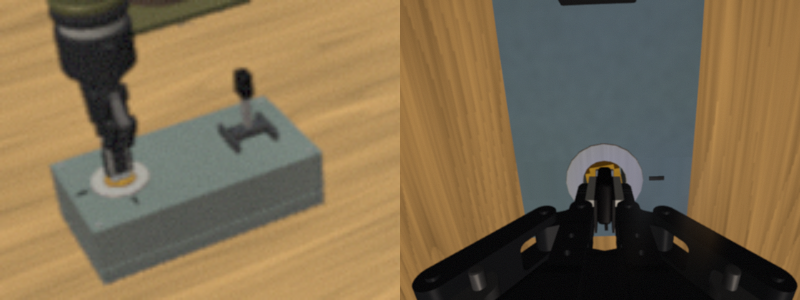

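```bash
for i in 1 2 3 4; do python3 -m pendant '[[0,0,0,0,-1]]' >/dev/null; python3 -c "
from cell import monitor;s=monitor.state();print(s['torque'],s['orientation'][2],s['joint_pos'][5])"; done
```

```text
[-0.04331195  0.77653608  0.14665704] 1.5208022168363922 -0.4900458289065322
[-0.07615512  0.76226539  0.14845737] 1.5208207949641408 -0.4900685687164694
[-0.0680581   0.75043844  0.17100997] 1.520836085937595 -0.49009508133561797
[-0.04970621  0.79209925  0.10524628] 1.520807592706563 -0.4900813300905689
```

Spring torque only, no stop felt yet; the blade has play in the slot (about 0.14 rad), so turn further until the stop is felt.

```bash
q(){ python3 -c "
from cell import monitor;s=monitor.state();print(s['torque'][2],s['orientation'][2],s['tool_pos'],s['wrist_force'],s['finger_force'])"; }
python3 -m pendant '[[0,0,0,0.5,-1],[0,0,0,0.5,-1],[0,0,0,0,-1]]' >/dev/null; q;  python3 -m pendant '[[0,0,0,0.4,-1],[0,0,0,0,-1]]' >/dev/null; q; python3 -m pendant '[[0,0,0,0.4,-1],[0,0,0,0,-1]]' >/dev/null; q
```

```text
0.08822195028482857 1.4400298754376417 [ 0.51690406 -0.26164597  0.0490025 ] [-3.83735918 -0.71873751 12.93836406] 61.11371576786041
0.16258778891110579 1.4082332474070056 [ 0.5168815  -0.26166632  0.04901357] [-4.47956677  0.18428437 14.82982884] 61.18263065814972
0.09616179354637198 1.3761867175469673 [ 0.51683503 -0.2616509   0.04898561] [-3.18403897 -0.37099968 13.92925839] 61.145678758621216
```

```bash
python3 - <<'E'
from h import *
w=grab_frame('wrist')['img']
a=cv2.convertScaleAbs(cv2.resize(w[220:370,260:394],None,fx=4,fy=4,interpolation=cv2.INTER_CUBIC),alpha=2)
cv2.imwrite('pics/z.png',a[:,:,::-1])
E
```

```text
(no output)
```

View pics/z.png

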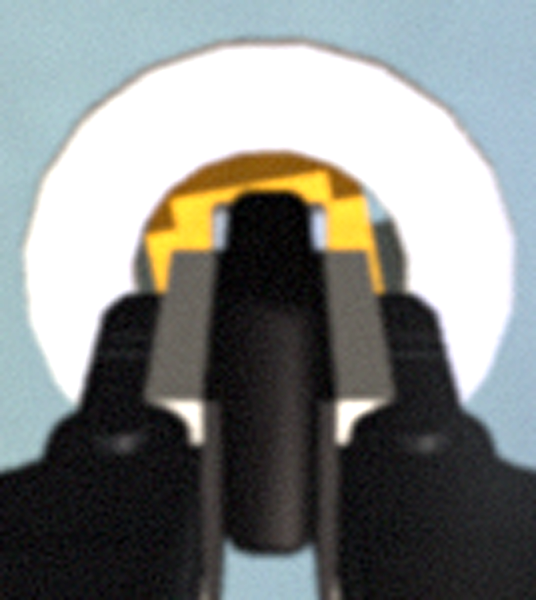

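Seen close up, the bow is aligned with the fingers, and the brass cylinder's edge (170,200)–(325,172) lags the tool by about 10°, which is the slot play. So the cylinder is at about 1.57. One small nudge to confirm the stop.

```bash
q(){ python3 -c "
from cell import monitor;s=monitor.state();print(s['torque'][2],s['orientation'][2],s['tool_pos'],s['wrist_force'][2],s['finger_force'])"; }
python3 -m pendant '[[0,0,0,0.3,-1],[0,0,0,0,-1]]' >/dev/null; q;  python3 -m pendant '[[0,0,0,0.3,-1],[0,0,0,0,-1]]' >/dev/null; q
```

```text
0.15819859923560295 1.3525060779169302 [ 0.51685932 -0.26162225  0.04899979] 14.226098956865224 61.16197049617767
0.2763634263008738 1.3287948775805427 [ 0.51679049 -0.26155428  0.04897185] 14.093785374954082 61.22697293758392
```

```bash
python3 -c "
from cell import finish_job,monitor;s=monitor.state();print(s['t'],s['torque'][2]);print(finish_job())"
```

```text
32.05 0.2763634263008738
the job is handed in; nothing more can be done
None
```

I handed the job in at 32 s with the lever upright, the key fully home and held turned clockwise to its stop (61 N grip), and no jar or squash touched; `finish_job()` returned no verdict.

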